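Pack the tool case: tools on the bottom, tray over them, brass caps in the tray

ROBOT

A 6-joint arm with a two-finger parallel gripper is mounted at the origin on a cart in front of the work surface, level with it; the furniture and walls round the work are solid. World frame = base frame: x ahead of the robot, y to its left, z up, the work surface at z = 0. Lengths are in m, angles in rad, forces in N, time in s.
With the tool pointing down it reaches from about 0.3 to 0.875 m from the base axis. Payload 4.2 kg.
Tool frame: the origin (TCP) lies at the very end of the fingers, on their centre line; the grasp point (between the pads) lies 19 mm behind it; z points along the fingers, y is the line along which they close (so a half turn about z gives the same grasp; the last joint's range is limited). The gripper opens to 85 mm and grips with 20 to 120 N. Pads are 22 mm wide; open, the fingers measure 114 mm over their backs; the gripper's body (76 mm by 85 mm) begins 54 mm behind the grasp point. The pads swing forward as they close: fully open they stand 13 mm farther back than shut.
Start: joints at [1.131, 0.32, 1.565, -0, 1.257, -0.02], TCP at [0.234, 0.525, 0.231] pointing down, gripper open.
Joint ranges: [-3.11, 3.11], [-0.84, 2.01], [0.21, 2.61], [-1.34, 4.49], [0.05, 2.63], [-2.56, 2.56]. Speed limits (rad/s): [2.57, 2.57, 3.14, 3.14, 3.14, 3.14].

INTERFACE

Orientations are given as a rotation vector (axis times angle).
In Python, from bench import move_pose, move_straight, movej, gripper_to, hold, solve_ik, state, capture, get_calibration, MotionError, close_job gives the robot as it stands. Calls block until the motion is done:
- move_pose(position, orientation): joint-space move of the TCP to a pose.
- move_straight(position, rotation=None, feed=0.15, contact_N=None): straight line of the TCP; rotation=None keeps the orientation; feed is the mean speed in m/s. With contact_N (N) it stops when the force on the tool has changed by that much, and returns True; else False.
- movej(angles): joint-space move.
- gripper_to(opening, force=None): opening from 0.0 (shut) to 1.0 (fully open); force is the grip in N (None keeps the last); returns when the fingers have stopped.
- hold(seconds).
- solve_ik(position, orientation): joint angles nearest the present ones, or None.
- state(): the state.
- capture(name): name is "side" or "top" or "wrist"; returns the picture (400x640x3 uint8, red, green, blue); there is no depth.
- get_calibration(name): a dict with "camera_matrix" (3x3 intrinsics, pixels), "rvec" (rotation vector, rad) and "tvec" (3), from world to camera coordinates, as OpenCV has them. Camera axes: x right, y down, z forward; pixel columns grow to the right and rows downward; lengths in m; the calibration is good to about 2 mm. A picture is of the moment at which its call begins: read the wrist's pose just before it. get_calibration takes no time and is no camera call; for the wrist camera it gives the pose at the moment of the call.
A pose or a line that the arm cannot do raises MotionError and nothing moves.
- close_job(): hands the job in; it is judged then, once.
The state is a dict: "clock": time; "q": joint angles; "joint_vel": joint speeds; "tau": joint torques, N m; "tool_pos": TCP position; "orientation": TCP orientation; "wrist_force": force on the tool from outside, world axes, zero at the start; "moment": the same for the moment, N m; "width": opening from 0.0 (shut) to 1.0 (fully open); "gripper_force": force on a finger pad.
Only numpy, scipy, OpenCV 4.12 (cv2) and the standard library are available. Lean on these libraries where they do the work, as an engineer would, in place of code of your own. Each camera call takes 0.05 s, during which the arm holds its last target. There are 200 camera calls.

TASK

Pack the open blue tool case for a pipe job: first lay the spanner and the yellow-handled screwdriver flat on the bottom of the case, then set the red lift-out tray level on the two ledges inside it, so that the tools are underneath. The two brass end caps go in the tray, one in each end compartment so that it lifts level; the two grey plastic caps look alike but belong to another job, so leave them where they are.

Things in the scene. Friction and masses are not known exactly. Their poses are not given: they have to be found in the camera images.
- case: Open blue sheet-steel tool case without its lid, 210 x 340 mm, 70 mm high, fixed to the bench. Origin: centre of its underside, z up, y along its length, lid catches on the -x side. Hollow inside: x -102 to +102 mm, y -167 to +167 mm, bottom at z = 3 mm. Between the two end ledges (y -125 to +125 mm) it is open down to the bottom; 28 mm are free under the tray once it is in.
- tray_seat (a point): Where the tray sits in the case: this point is midway between the two fixed bare-steel ledges, level with their tops, 34 mm above the case's underside; axes as the case. The ledges run along the two short ends inside the case, each 42 mm deep in y and 160 mm wide in x. Seated, the tray's underside is at this height, its y along this y either way round, with 14 mm to spare at each end.
- tray_grip (a point): Red steel lift-out tray, 150 x 306 mm, walls 22 mm high, floor 3 mm thick, about 0.32 kg. This point: middle of its steel handle bar, 55 mm above its underside; z up, y along tray and bar. Bar: 10 mm thick (x), 96 mm long, 16 mm high, over 44 mm of free space. Two end compartments, y from 55 to 150 mm and -150 to -55 mm, 144 mm wide in x; the middle one is under the handle.
- spanner_mid (a point): Steel spanner (open jaw at one end, ring at the other) lying flat: shank 17 mm wide, 7 mm thick, 165 mm long in all, heads up to 38 mm wide. This point: middle of the shank, half-way up its thickness; x along the shank to the open jaw (its end 76 mm ahead, ring end 90 mm behind), z up.
- driver_handle (a point): Screwdriver, yellow handle 26 mm across and 100 mm long with a thin steel blade, 200 mm in all, lying on its side. This point is the middle of the handle, on its axis, 13 mm above what it lies on; x runs along the tool towards the tip (150 mm ahead; the butt is 50 mm behind). It balances here.
- brass_a_mid (a point): Brass (dull yellow) end cap for a pipe, a plain round hat shape standing brim down: brim 33 mm across and 13 mm high, crown 24 mm across, 27 mm high in all; this point is its centre, half-way up
- brass_b_mid (a point): Brass (dull yellow) end cap for a pipe, a plain round hat shape standing brim down: brim 33 mm across and 13 mm high, crown 24 mm across, 27 mm high in all; this point is its centre, half-way up
- plastic_a_mid (a point): Grey plastic end cap for a pipe, a plain round hat shape standing brim down: brim 33 mm across and 13 mm high, crown 24 mm across, 27 mm high in all; this point is its centre, half-way up. Not wanted: leave it
- plastic_b_mid (a point): Grey plastic end cap for a pipe, a plain round hat shape standing brim down: brim 33 mm across and 13 mm high, crown 24 mm across, 27 mm high in all; this point is its centre, half-way up. Not wanted: leave it
Things that resemble listed ones, but are neither listed nor needed, are in the scene too. What is shaped like the part that bears brass_b_mid but turquoise is not meant.

How it is judged:
By the outcome, as a careful person would: the job done as asked, in the order asked, and still so for the second after the job is handed in, with the robot touching nothing.
It also fails if it takes over 144 s, if anything falls off the work surface, if the arm or the gripper's body presses on something with over 40 N, if the wrist force passes 120 N, or if a joint passes its speed limit or range.

## Working session

There is one attempt and no reset: what is moved stays moved. The work goes in short steps, each a Python script; the robot and the scene stay as the last script left them, time stands still between calls to the robot, and variables do not carry over. Pictures are saved under pics/ and viewed, at most 14 in all, crops included, and the job is handed in when it is done.

```bash
ls; mkdir -p pics; python3 - <<'E'
from bench import *
import cv2
for n in("top","side","wrist"):
    c=get_calibration(n); im=capture(n); cv2.imwrite(f"pics/{n}0.png",im[:,:,::-1]); print(n,c)
print(state())
E
```

```text
pics
top {'camera_matrix': array([[406.82079785,   0.        , 319.8302188 ],
       [  0.        , 406.82079785, 194.76947559],
       [  0.        ,   0.        ,   1.        ]]), 'rvec': array([ 2.15117574, -2.21343683,  0.10684046]), 'tvec': array([0.08528658, 0.56241327, 1.08168977])}
side {'camera_matrix': array([[503.01863105,   0.        , 323.58951332],
       [  0.        , 503.01863105, 199.69159819],
       [  0.        ,   0.        ,   1.        ]]), 'rvec': array([ 0.08008484,  2.80841235, -1.36839004]), 'tvec': array([ 0.53797197, -0.02317953,  1.41473064])}
wrist {'camera_matrix': array([[278.62131858,   0.        , 318.05326537],
       [  0.        , 278.62131858, 201.00687225],
       [  0.        ,   0.        ,   1.        ]]), 'rvec': array([-2.40500112, -1.56089892, -0.24275628]), 'tvec': array([-0.57346248, -0.04078278,  0.38132099])}
{'clock': 0.15, 'q': array([ 1.13099704e+00,  3.20149413e-01,  1.56542509e+00,  1.40334253e-05,
        1.25739326e+00, -2.00143657e-02]), 'joint_vel': array([ 0.00099715, -0.0003813 , -0.00254975,  0.00120595,  0.00011262,
        0.00065756]), 'tau': array([ 7.37230021e-04, -4.15839028e+01, -2.34345675e+01,  2.15583349e-06,
        5.91820339e-03,  3.39910696e-05]), 'tool_pos': array([0.23419498, 0.52474089, 0.23066268]), 'orientation': array([-6.54504182e-01, -3.07232384e+00,  2.09819755e-03]), 'wrist_force': array([-0.00562647, -0.4903039 , -0.53576598]), 'moment': array([-0.00846247, -0.02085926, -0.01334345]), 'gripper_force': 0.0, 'width': 0.9998574739578353}
```

View pics/top0.png

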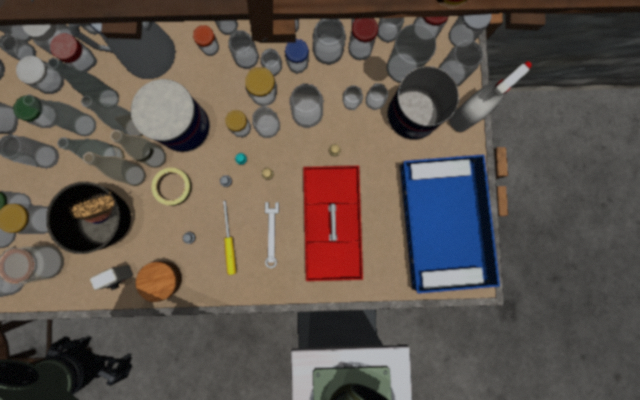

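View pics/side0.png

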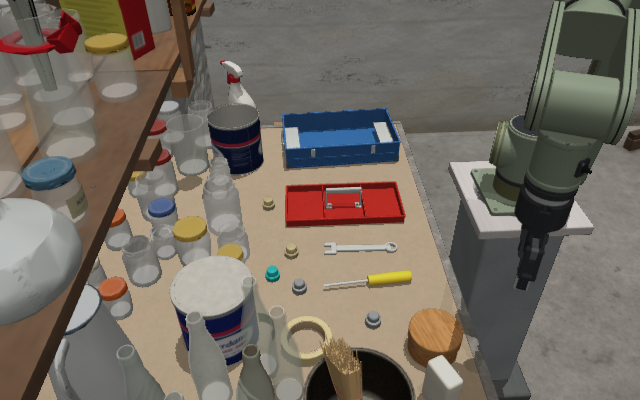

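The top view shows the case at (450,222), its catches facing image left (+y world). The red tray is at (332,222), the spanner at (271,235) and the driver handle at (230,255).

The cap candidates are:
- **Dull yellow:** (335,150) and (267,173), which are the brass caps.
- **Turquoise:** (240,158), a decoy.
- **Grey:** (225,181) and (189,237), the plastic caps to leave.

Next I'll confirm the caps in an enlarged crop and measure positions.

```bash
cat > h.py <<'E'
import numpy as np, cv2
from bench import *
from scipy.spatial.transform import Rotation as R
def ray(c,uv,z):
    "pixels (N,2) -> world points on plane z"
    K=c["camera_matrix"];Rm=cv2.Rodrigues(c["rvec"])[0];t=c["tvec"].ravel()
    uv=np.atleast_2d(uv).astype(float)
    d=(np.linalg.inv(K)@np.c_[uv,np.ones(len(uv))].T).T@Rm; o=-Rm.T@t
    return o+d*((z-o[2])/d[:,2])[:,None]
def proj(c,P): return cv2.projectPoints(np.atleast_2d(np.float64(P)),c["rvec"],c["tvec"],c["camera_matrix"],None)[0][:,0]
def blobs(m,roi=None,amin=20):
    "contours of mask within roi (u0,v0,u1,v1)"
    m=m.astype(np.uint8)*255
    if roi is not None:
        k=np.zeros_like(m);k[roi[1]:roi[3],roi[0]:roi[2]]=1;m=m*k
    cs=cv2.findContours(m,cv2.RETR_EXTERNAL,cv2.CHAIN_APPROX_NONE)[0]
    return sorted([c[:,0] for c in cs if cv2.contourArea(c)>=amin],key=lambda c:-cv2.contourArea(c))
def rect(P):
    "min-area rect of world points: centre, long, short, angle of long side"
    (cx,cy),(w,h),a=cv2.minAreaRect((P[:,:2]*1000).astype(np.float32))
    if w<h: w,h,a=h,w,a+90
    return np.array([cx,cy])/1000,w,h,(a+90)%180-90
def down(yaw):
    "tool down; finger-closing line (tool y) at yaw (rad) in world"
    return (R.from_euler('z',yaw)*R.from_matrix([[0,1,0],[1,0,0],[0,0,-1]])*R.from_euler('z',np.pi/2)).as_rotvec()
E
python3 - <<'E'
from h import *
im=cv2.imread("pics/top0.png");c=get_calibration("top")
hsv=cv2.cvtColor(im,cv2.COLOR_BGR2HSV);H,S,V=cv2.split(hsv)
print("cam",ray(c,[[320,200]],5)[0])
for n,m,roi,z in(("tray",((H<8)|(H>172))&(S>150)&(V>80),(290,155,375,290),.022),("yel",(H>20)&(H<35)&(S>150)&(V>100),(205,225,245,285),.013),
  ("ledge",(S<60)&(V>150),(400,150,500,300),.034),("span",(S<60)&(V>120),(255,195,290,275),.004),("case",(H>100)&(H<125)&(S>120),(395,150,505,300),.07)):
    for b in blobs(m,roi): print(n,rect(ray(c,b,z)),b.mean(0))
for p in((335,150),(267,173),(240,158),(225,181),(189,237)): print(p,ray(c,[p],.02)[0,:2],hsv[p[1],p[0]])
a=cv2.resize(im[135:250,180:350],None,fx=4,fy=4,interpolation=cv2.INTER_CUBIC);cv2.imwrite("pics/caps.png",a)
print(R.from_rotvec(down(0)).as_matrix().round(2), R.from_rotvec(state()["orientation"]).as_matrix().round(2))
E
```

```text
cam [0.18393093 0.13194251 5.        ]
tray (array([0.48916931, 0.03756819]), 308.83642578125, 154.35406494140625, -0.1072235107421875) [332.28955224 223.14925373]
yel (array([0.4074693 , 0.31703647]), 99.29351043701172, 25.15195655822754, 5.227468967437744) [229.74698795 255.31325301]
ledge (array([ 0.62408411, -0.26055054]), 159.172119140625, 41.31525421142578, -86.34017038345337) [440.55072464 169.30434783]
ledge (array([ 0.33529062, -0.27664276]), 157.55282592773438, 37.1002082824707, -87.53143835067749) [452.50714286 276.95714286]
span (array([0.46151089, 0.20464685]), 182.93301391601562, 41.33455276489258, -1.1620864868164062) [271.0931677  231.62732919]
case (array([ 0.47806702, -0.26398279]), 341.64752197265625, 224.27626037597656, 3.0319831371307373) [449.34597156 223.81279621]
(335, 150) [0.68753714 0.02379668] [ 21  99 173]
(267, 173) [0.62879732 0.21195885] [ 21  96 180]
(240, 158) [0.6723338  0.28518044] [ 89 206 157]
(225, 181) [0.60993467 0.32678613] [102  19 134]
(189, 237) [0.46069042 0.42486931] [101  17 120]
[[ 1.  0.  0.]
 [ 0. -1. -0.]
 [-0.  0. -1.]] [[-0.91  0.41 -0.  ]
 [ 0.41  0.91 -0.  ]
 [ 0.   -0.   -1.  ]]
```

View pics/caps.png

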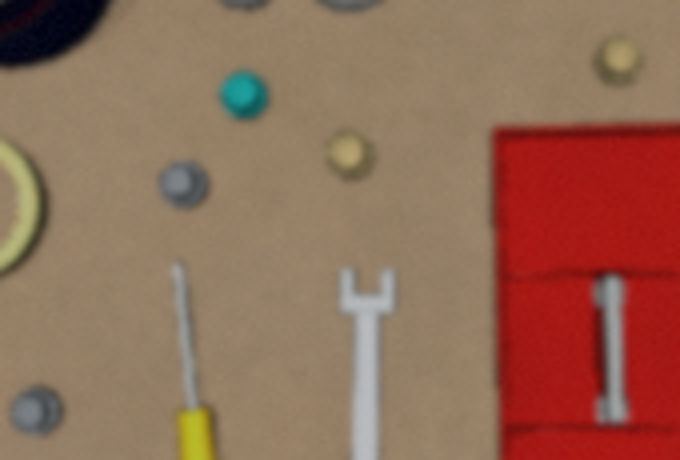

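View pics/wrist0.png

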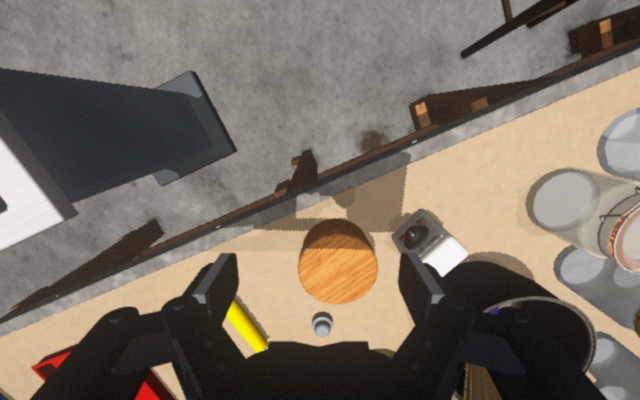

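The crop confirms the dull-yellow caps at top-view pixels (335,150) and (267,173). The turquoise one at crop (243,95) is the decoy. Measured sizes agree with the description: tray 309x154, handle 99x25, ledges 289 mm apart (292 expected). The spanner reads long, so I'll take a close look from above it.

```bash
python3 - <<'E'
from h import *
for nm,p,a in(("sp",(.465,.205),0),("dr",(.407,.317),5.2),("case",(.48,-.266),3.2),("b1",(.6875,.024),3),("b2",(.629,.212),3)):
  for k in(0,180):
    q=solve_ik([*p,.2],down(np.radians(a+k))); print(nm,k,None if q is None else np.round(q,2))
move_pose([.43,.25,.25],down(np.radians(0 if abs(solve_ik([.465,.205,.2],down(0))[5])<2 else np.pi)))
hold(.3)
c=get_calibration("wrist");im=capture("wrist");cv2.imwrite("pics/w1.png",im[:,:,::-1]);np.savez("w1.npz",**c)
print(state()["clock"],state()["tool_pos"])
E
```

```text
sp 0 [ 0.39  0.24  1.76 -0.    1.14  1.96]
sp 180 [ 0.39  0.24  1.76  0.    1.14 -1.18]
dr 0 [0.64 0.25 1.75 0.   1.14 2.12]
dr 180 [ 0.64  0.25  1.75  0.    1.14 -1.02]
case 0 [-0.53  0.3   1.67  0.    1.17  0.99]
case 180 [-0.53  0.3   1.67  0.    1.17 -2.15]
b1 0 [0.02 0.52 1.32 0.   1.3  1.54]
b1 180 [ 0.02  0.52  1.32 -0.    1.3  -1.6 ]
b2 0 [0.31 0.48 1.39 0.   1.27 1.83]
b2 180 [ 0.31  0.48  1.39 -0.    1.27 -1.32]
2.3167 [0.42991679 0.25019359 0.24994649]
```

View pics/w1.png

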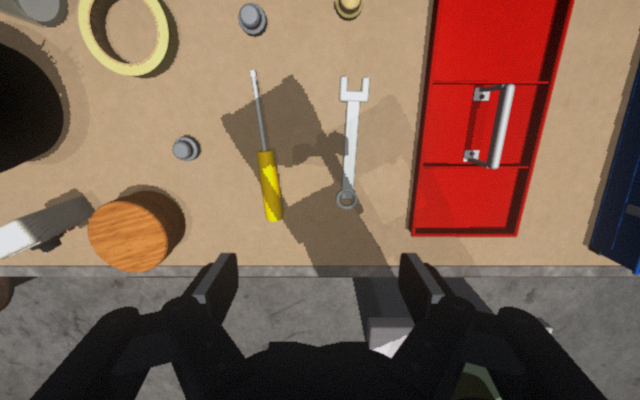

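The wrist view shows the spanner from jaw (355,77) to ring (346,205), the driver handle at (270,186), and the tray bar at (503,125). Now I'll measure them.

```bash
python3 - <<'E'
from h import *
im=cv2.imread("pics/w1.png");c=dict(np.load("w1.npz"))
H,S,V=cv2.split(cv2.cvtColor(im,cv2.COLOR_BGR2HSV))
for n,m,roi,z in(("yel",(H>20)&(H<35)&(S>150)&(V>60),(250,140,290,230),.013),("span",(S<60)&(V>95),(330,65,380,215),.0035),("bar",(S<70)&(V>80),(466,75,520,180),.055),("tray",((H<8)|(H>172))&(S>150),(405,0,590,240),.022),("brass",(H>15)&(H<32)&(S>100),(330,0,365,22),.02)):
    for b in blobs(m,roi): print(n,rect(ray(c,b,z)),b.min(0),b.max(0))
E
```

```text
yel (array([0.40664523, 0.31718683]), 103.36595916748047, 25.8217830657959, 5.12733793258667) [257 150] [282 221]
span (array([0.46089725, 0.20319888]), 181.21522521972656, 39.04696273803711, -0.35591888427734375) [336  76] [369 209]
bar (array([0.48990952, 0.03361693]), 95.52534484863281, 11.022552490234375, 0.03576763719320297) [490  84] [514 168]
bar (array([0.52711365, 0.0642502 ]), 17.43998908996582, 12.730401039123535, -89.96939767338336) [473  88] [489 100]
bar (array([0.45808105, 0.0632373 ]), 14.912908554077148, 13.454280853271484, -84.69362545013428) [466 150] [478 161]
tray (array([0.48194022, 0.03900607]), 294.06365966796875, 159.6992645263672, -0.153472900390625) [409   0] [574 236]
brass (array([0.6197522 , 0.21466801]), 30.932891845703125, 18.79898452758789, -89.94397985190153) [335   0] [362  19]
```

```bash
python3 - <<'E'
from h import *
a=down(np.radians(-.7))
gripper_to(.5,40)
move_pose([.463,.2035,.06],a)
print(move_straight([.463,.2035,.0025],feed=.06,contact_N=8))
gripper_to(0,60);s=state();print(s["width"],s["gripper_force"],s["tool_pos"])
move_straight([.463,.2035,.2],feed=.2)
s=state();print(s["width"],s["gripper_force"])
move_pose([.43,-.266,.25],down(np.radians(3.2)));hold(.3)
c=get_calibration("wrist");im=capture("wrist");cv2.imwrite("pics/w2.png",im[:,:,::-1]);np.savez("w2.npz",**c)
print(state()["clock"],state()["width"])
E
```

```text
False
0.16918751749433758 58.72428774833679 [0.46338034 0.20368497 0.00314964]
0.16512588086633867 58.601054549217224
8.3167 0.16562502617592426
```

View pics/w2.png

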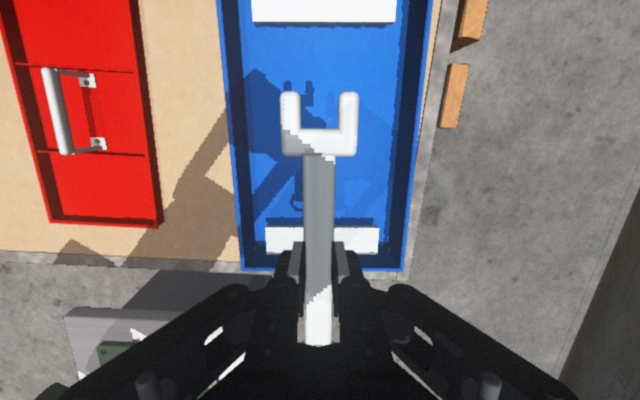

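The spanner is held level, width 0.166 x 85 = 14 mm, near enough to the 17 mm shank. The far ledge's inner edge runs (253,21)-(396,23) and the near ledge's runs (266,227)-(378,229). I'll refine the case pose from these edges and then lay the spanner.

```bash
python3 - <<'E'
from h import *
c=dict(np.load("w2.npz"))
P=ray(c,[[253,21],[396,23],[266,227],[378,229]],.034)[:,:2]
f=P[:2].mean(0);n=P[2:].mean(0);d=f-n
print(P.round(4).tolist(),"gap",np.linalg.norm(d),"w",np.linalg.norm(P[0]-P[1]),np.linalg.norm(P[2]-P[3]),"mid",(f+n)/2,np.degrees(np.arctan2(d[1],d[0])))
E
```

```text
[[0.6005, -0.1837], [0.6077, -0.3439], [0.3509, -0.198], [0.3567, -0.3546]] gap 0.2506186480815271 w 0.16031770020887937 0.15666086212607688 mid [ 0.47896618 -0.27004288] 2.862623499387053
```

```bash
cat >> h.py <<'E'
CA=np.radians(3.0); CC=np.array([.479,-.2695])
def case(x,y,z):
    "case coordinates -> world"
    xy=CC+y*np.array([np.cos(CA),np.sin(CA)])+x*np.array([np.sin(CA),-np.cos(CA)])
    return [*xy,z]
E
python3 - <<'E'
from h import *
o=down(CA)
move_pose(case(.037,0,.15),o)
print(move_straight(case(.037,0,.0065),feed=.08,contact_N=8),state()["tool_pos"],state()["wrist_force"])
gripper_to(.45); move_straight(case(.037,0,.2),feed=.2)
a=down(np.radians(5.1)); p=[.4069,.3171]
move_pose([*p,.15],a); gripper_to(.65)
print(move_straight([*p,.003],feed=.1,contact_N=8))
gripper_to(0,60);s=state();print(s["width"],s["gripper_force"],s["tool_pos"])
move_straight([*p,.2],feed=.2)
move_pose([.43,-.29,.25],down(CA));hold(.3)
im=capture("wrist");cv2.imwrite("pics/w3.png",im[:,:,::-1])
s=state();print(s["clock"],s["width"],s["gripper_force"])
E
```

```text
False [ 0.48119939 -0.30662468  0.00696102] [-0.08402    -0.56778978 -1.17244587]
False
0.2688765960445415 58.72416794300079 [0.40714967 0.31727889 0.00357973]
20.5167 0.26605238089171745 58.80223095417023
```

View pics/w3.png

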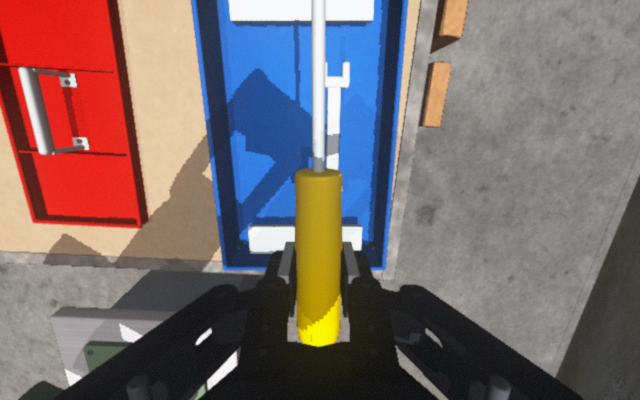

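The driver is held along the case axis, and the spanner lies flat in the case at (335,120). Placing the driver, then looking at the tray handle from above.

```bash
python3 - <<'E'
from h import *
o=down(CA)
move_pose(case(-.037,-.05,.17),o)
print(move_straight(case(-.037,-.05,.0075),feed=.08,contact_N=8),state()["tool_pos"])
gripper_to(.5); move_straight(case(-.037,-.05,.25),feed=.2)
move_pose([.43,-.08,.27],down(0));hold(.2); gripper_to(.9)
c=get_calibration("wrist");im=capture("wrist");cv2.imwrite("pics/w4.png",im[:,:,::-1]);np.savez("w4.npz",**c)
print(state()["clock"])
H,S,V=cv2.split(cv2.cvtColor(im,cv2.COLOR_RGB2HSV))
uv=proj(c,[.489,.036,.055])[0];r=[int(uv[0]-70),int(uv[1]-70),int(uv[0]+70),int(uv[1]+70)]
for b in blobs((S<70)&(V>80),r):print("bar",rect(ray(c,b,.055)),b.min(0),b.max(0))
E
```

```text
False [ 0.42736603 -0.2353046   0.00783674]
26.225
bar (array([0.49027704, 0.02839967]), 96.01473999023438, 29.58059310913086, 0.08580487966537476) [215  85] [244 165]
```

View pics/w4.png

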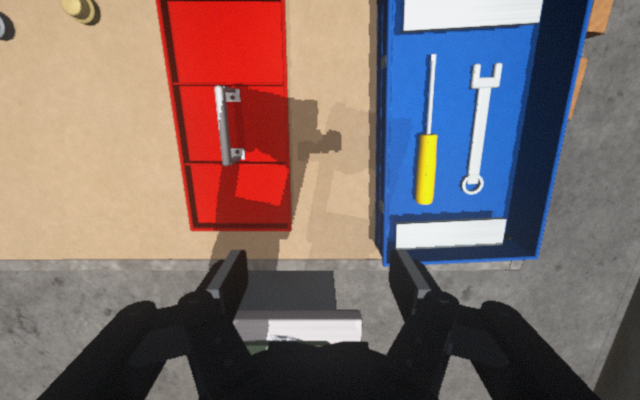

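Both tools lie flat between the ledges, the driver at (427,150) and the spanner at (482,130). The bar runs (222,88)-(226,165); the views from its two sides put it at y≈0.036. Lifting the tray.

```bash
python3 - <<'E'
from h import *
o=down(0); p=[.4898,.036]
move_pose([*p,.13],o)
print(move_straight([*p,.036],feed=.08,contact_N=8))
gripper_to(0,100);s=state();print(s["width"],s["tool_pos"],s["wrist_force"])
move_straight([*p,.06],feed=.05);s=state();print(s["wrist_force"],s["moment"])
move_straight([*p,.22],feed=.15)
move_pose(case(0,0,.22),down(CA));hold(.3)
for n in("side","top"): cv2.imwrite(f"pics/{n}5.png",capture(n)[:,:,::-1])
s=state();print(s["clock"],s["width"],s["wrist_force"],s["moment"])
E
python3 -c "
import cv2,numpy as np
a=cv2.imread('pics/side5.png')[20:260,220:460];b=cv2.imread('pics/top5.png')[110:350,300:540]
cv2.imwrite('pics/c5.png',cv2.resize(np.hstack([a,b]),None,fx=1.6,fy=1.6))"
```

```text
False
0.0943013845468274 [0.48987284 0.03613821 0.03635029] [-1.03966835  1.61673371  5.35310233]
[-0.05296967 -0.41860258 -4.3524225 ] [0.00920348 0.02578181 0.02512283]
32.3917 0.10183241381062921 [-0.23232067  0.63201334 -3.83012023] [0.01215928 0.05417002 0.04719369]
```

View pics/c5.png

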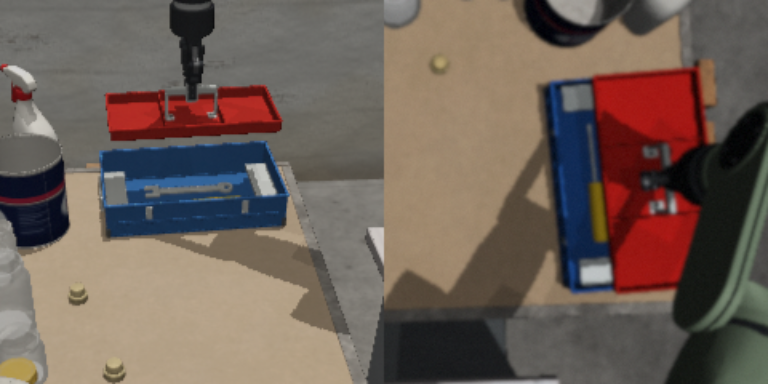

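The tray hangs level over the case, 3.9 N as expected, with both tools below it. Lowering it onto the ledges.

```bash
python3 - <<'E'
from h import *
move_straight(case(0,0,.1),feed=.12)
print(move_straight(case(0,0,.0700),feed=.03,contact_N=6)); s=state();print(s["tool_pos"],s["wrist_force"],s["moment"])
gripper_to(.9); move_straight(case(0,0,.25),feed=.2)
move_pose([.43,-.2,.27],down(0));hold(.2)
c=get_calibration("wrist");im=capture("wrist");cv2.imwrite("pics/w6.png",im[:,:,::-1]);np.savez("w6.npz",**c)
print(state()["clock"])
E
```

```text
True
[ 0.47877272 -0.26935853  0.07030378] [0.88542917 0.29195736 5.99504014] [-0.03875583  0.00680663 -0.03174651]
36.8917
```

View pics/w6.png

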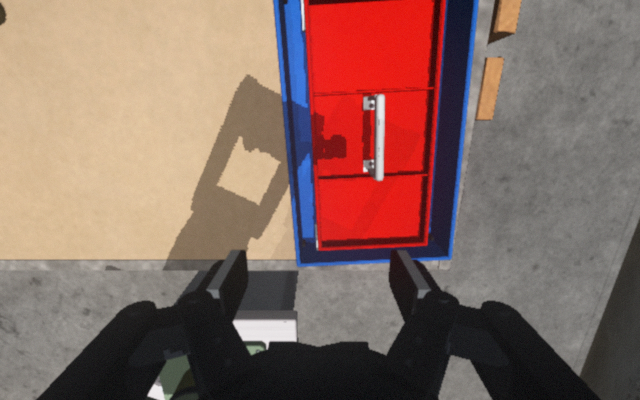

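The tray touched down at the expected height and is seated inside the case, bar at (378,137). Now a close look at the brass caps.

```bash
python3 - <<'E'
from h import *
move_pose([.55,.12,.25],down(0));hold(.3)
c=get_calibration("wrist");im=capture("wrist");cv2.imwrite("pics/w7.png",im[:,:,::-1]);np.savez("w7.npz",**c)
hsv=cv2.cvtColor(im,cv2.COLOR_RGB2HSV);H,S,V=cv2.split(hsv)
for p in((.6875,.024),(.629,.212)):
    u,v=proj(c,[*p,.02])[0].astype(int)
    for b in blobs((H>14)&(H<34)&(S>110)&(V>50),(u-25,v-25,u+25,v+25),8):print((u,v),"blob",b.min(0),b.max(0),hsv[int(b[:,1].mean()),int(b[:,0].mean())],rect(ray(c,b,.0135)))
E
```

```text
(no output)
```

View pics/w7.png

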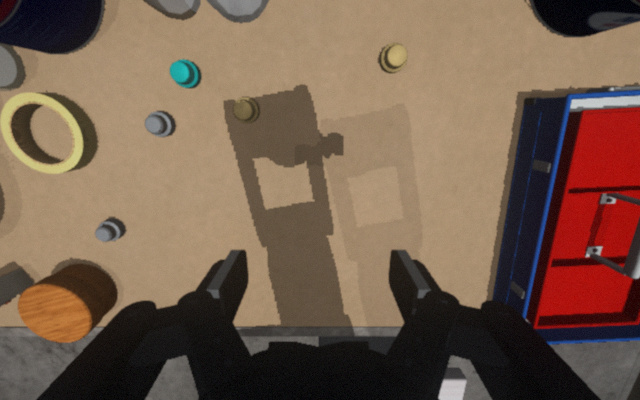

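The brass caps are at (394,57) in the light and (246,109) in the arm's shadow; the turquoise one is at (184,73) and the greys at (159,124) and (109,230). Next I'll locate both and fetch the first.

```bash
python3 - <<'E'
from h import *
c=dict(np.load("w7.npz"))
print(ray(c,[[396,54],[246,106.5]],.027)[:,:2],ray(c,[[392,61],[249,112]],.0)[:,:2])
P=ray(c,[[394,57.5],[246.5,109]],.0135)[:,:2];print(P)
p=P[0]
o=down(CA)
move_pose([*p,.15],o);gripper_to(.8)
print(move_straight([*p,.004],feed=.08,contact_N=8))
gripper_to(0,50);s=state();print(s["width"]*85,s["tool_pos"])
move_straight([*p,.2],feed=.15)
move_pose(case(0,.102,.2),o)
print(move_straight(case(0,.102,.042),feed=.08,contact_N=6),state()["tool_pos"],state()["width"]*85)
gripper_to(.7); move_straight(case(0,.102,.22),feed=.2)
move_pose([.43,-.2,.27],down(0));hold(.2)
im=capture("wrist");cv2.imwrite("pics/w8.png",im[:,:,::-1]);print(state()["clock"])
E
```

```text
[[0.69281044 0.02613685]
 [0.63437555 0.20789248]] [[0.68948722 0.02373352]
 [0.62775397 0.21099983]]
[[0.69129988 0.02485175]
 [0.63150381 0.21077923]]
False
28.382804977668354 [0.69159304 0.02480512 0.00458569]
False [ 0.58111454 -0.26426403  0.04244915] 28.200668043653987
49.2083
```

View pics/w8.png

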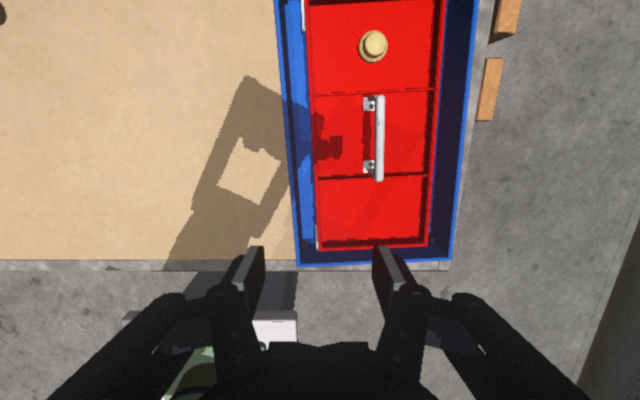

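The first brass cap stands upright in the far compartment at (373,46). Fetching the second.

```bash
python3 - <<'E'
from h import *
p=[.631,.210]; o=down(CA)
move_pose([*p,.15],o);gripper_to(.8)
print(move_straight([*p,.004],feed=.08,contact_N=8))
gripper_to(0,50);s=state();print(s["width"]*85,s["tool_pos"])
move_straight([*p,.2],feed=.15)
move_pose(case(0,-.102,.2),o)
print(move_straight(case(0,-.102,.042),feed=.08,contact_N=6),state()["tool_pos"],state()["width"]*85)
gripper_to(.7); move_straight(case(0,-.102,.22),feed=.2)
move_pose([.43,-.1,.27],down(0));hold(.2)
im=capture("wrist")
movej([1.131,.32,1.565,0,1.257,-.02])
b=capture("side");cv2.imwrite("pics/f.png",np.hstack([im[:300,220:620],b[60:360,200:600]])[:,:,::-1]);print(state()["clock"])
E
```

```text
False
29.45035410017741 [0.6313267  0.21017148 0.0045965 ]
False [ 0.37735289 -0.27501353  0.04231644] 29.12230252865075
64.0167
```

View pics/f.png

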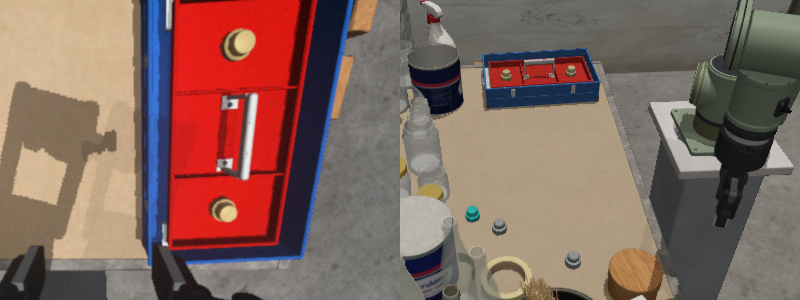

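Both brass caps stand in the end compartments at (240,43) and (224,210), the tray is level, and the grey caps and turquoise one have not moved.

```bash
python3 -c "
from bench import *
print(close_job())"
```

```text
the job is handed in; nothing more can be done
None
```

The job is done and handed in at about 64 s: the spanner and screwdriver lie flat on the case bottom, the tray sits level on its ledges above them with one brass cap in each end compartment, and the grey caps were left where they were.

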